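# Wedge the press catch and take out the die slide

## Robot

A 7-joint arm with a two-finger parallel gripper is mounted at the origin on the work surface. World frame = base frame: x ahead of the robot, y to its left, z up, the work surface at z = 0. Lengths are in m, angles in rad, forces in N, time in s.
With the tool pointing down it reaches from about 0.425 to 0.8 m from the base axis. Payload 8.3 kg.
Tool frame: the origin (TCP) lies between the finger pads; the fingertips stand 19 mm ahead of it and the grasp point (between the pads) is the TCP; z points along the fingers, x is the direction in which the jaws open and shut, and the axes are right-handed (so a half turn about z gives the same grasp; the last joint's range is limited). The gripper opens to 85 mm and grips with 20 to 120 N. Pads are 22 mm wide; open, the fingers measure 114 mm over their backs; the gripper's body (76 mm by 85 mm) begins 54 mm behind the grasp point. The pads swing forward as they close: fully open they stand 13 mm farther back than shut.
Start: joints at [1.269, 0.383, 0.016, 1.37, -0.006, 1.388, -0.046], TCP at [0.148, -0.607, 0.25] pointing down, gripper open.
Joint ranges: [-2.95, 2.95], [-0.25, 2.06], [-1.52, 1.56], [0.18, 2.33], [-1.44, 4.58], [0.02, 2.06], [-3.01, 3.01]. Speed limits (rad/s): [2.39, 2.39, 3.01, 3.01, 3.14, 3.14, 3.14].

## Interface

Orientations are given as a rotation vector (axis times angle).
In Python, from plant import ctrl, imaging, job gives the robot as it stands. Calls block until the motion is done:
- ctrl.goto(position, orientation): joint-space move of the TCP to a pose.
- ctrl.move_linear(position, feed=0.15, ori=None, contact_N=None): straight line of the TCP; ori=None keeps the orientation; feed is the mean speed in m/s. With contact_N (N) it stops when the force on the tool has changed by that much, and returns True; else False.
- ctrl.move_joints(angles): joint-space move.
- ctrl.open_jaws() and ctrl.grasp(): open the fingers fully, or close them until they stop; the grip force is fixed at half the most.
- ctrl.hold(seconds).
- ctrl.ik(position, orientation): joint angles nearest the present ones, or None.
- imaging.grab_frame(name): name is "scene" or "top"; returns the picture (400x640x3 uint8, red, green, blue); there is no depth.
- imaging.camera_info(name): a dict with "camera_matrix" (3x3 intrinsics, pixels), "R" (3x3) and "t" (3): a world point X has camera coordinates R X + t. Camera axes: x right, y down, z forward; pixel columns grow to the right and rows downward; lengths in m; the calibration is good to about 2 mm. A picture is of the moment at which its call begins. camera_info takes no time and is no camera call.
A pose or a line that the arm cannot do raises ctrl.MotionError and nothing moves.
- job.close_job(): hands the job in, once; it reports no verdict.
Readings, each from a call of its own:
- ctrl.read_clock(): time.
- ctrl.read_joint_positions(): joint angles.
- ctrl.read_dq(): joint speeds.
- ctrl.read_joint_efforts(): joint torques, N m.
- ctrl.read_position(): TCP position.
- ctrl.read_tcp_rot(): TCP orientation.
- ctrl.read_contact_force(): force on the tool from outside, world axes, zero at the start.
- ctrl.read_wrist_torque(): the same for the moment, N m.
- ctrl.read_gripper_width(): finger opening in m.
Only numpy, scipy, OpenCV 4.12 (cv2) and the standard library are available. Lean on these libraries where they do the work, as an engineer would, in place of code of your own. Each camera call takes 0.05 s, during which the arm holds its last target. There are 200 camera calls.

## Task

The button press is due for a die change. Push the wooden wedge in under the red thumb tab so that, with your hand off it, the wedge alone holds the sprung catch up clear of the die slide; then draw the slide right out of its slideway by the handle, and set it down gently, flat and die up, inside the empty wooden tray. Leave the wedge in place holding the catch up for the next die, and do not disturb the other things on the table.

Things in the scene. Friction and masses are not known exactly. Their poses are not given: they have to be found in the camera images.
- press: Green bench button press, fixed. Origin on the table under the slideway's centre line; x points from the base's open front to the column at the rear, y towards the red tab, z up. Base: x -175 to +130, y +-95 mm, its smooth top at z 18. Head, ram and column stand over x -14 to +126, |y| < 32 (punch from z 84, head z 195 to 270, lever to 445); in front of x -20 the space above is free.
- slideway (a point): Mouth of the slideway: middle of the track between the front ends of its two rails, at press (-42, 0, 18) mm, axes as the press. The rails run from here to press x +74, inner faces at y +-35.5, outer +-48, top z 36; keepers over the plate's edges stop it from being lifted. The slide leaves only towards press -x, along the base's top.
- catch (a joint): Sprung catch hinged across the slide at press (50, 59, 32) mm: 0 = down, locked; grows as its front rises, to 0.45 rad. Down, its hook (press x -57 to -47, y 24 to 59, z 20 to 36) stands 2 mm in front of the plate's shoulder; from 0.095 rad it clears the plate. Let go, it springs shut; lifting it at the lip takes 3 N when down, 4 N at 0.16 rad.
- tab_lip (a point): Middle of the lower front edge of the catch's red thumb tab, 36 mm wide (press y 56 to 92, x -80 to -45). Down, it is at press (-80, 74, 27) mm: the gap between tab and base is 9 mm, open to the front and the +y side; from it a lip turns up 12 mm further forward and 9 mm higher. Axes: the press's, turned with the catch.
- wedge_mid (a point): Loose beech wedge, 125 x 26 x 28 mm, 55 g, lying flat; point half-way along and across, 14 mm above its underside. x to the thin end, z up. 3 mm high at the thin end (x +62.5), rising evenly to 28 at x -2.5, then level to the thick end (x -62.5). Sides parallel. With the level part under the lip the catch stands at about 0.15 rad or more.
- slide: Aluminium die slide, 0.45 kg. Origin on its underside under the die's axis; x away from the handle, z up. Plate x +-50, y +-34, then a 24 mm wide tongue and a 48 mm crosshead to x -133, all 10 mm thick. Home at press (5, 0, 18) mm, axes as the press; free of the rails once drawn 100 mm to press -x. Centre of mass about 15 mm from the die's axis, to the handle.
- slide_die (a point): Middle of the slide's steel die: a cylinder 42 mm across, standing 24 mm above the plate; this point is 12 mm above the plate's top, 22 mm above the slide's underside. Axes as the slide.
- slide_handle (a point): Middle of the top bar of the slide's black bow handle: bar 8 mm thick, 40 mm long along slide y, on two legs; 125 mm from the die's axis to slide -x, 34 mm above the slide's underside, 24 mm above the tongue. Between handle and die 95 mm are free above tongue and plate, so it can be hooked from behind. Axes as the slide.
- tray: Empty wooden tray with a blue felt bottom, fixed: 245 mm (x) x 130 mm (y) x 18 mm high outside, walls and floor 5 mm thick. Origin on the table under its centre. The slide may lie in it either way round.
- reel_mid (a point): Bystander: navy thread reel, standing, 30 mm across, 55 mm tall; point at its centre.
- scissors: Bystander: small black-handled scissors, lying, 120 mm long along x, 10 mm high; origin on the table near the pivot.
- pin_tin: Bystander: red round pin tin, 68 mm across, 30 mm tall; origin under its centre.
- button_bowl: Bystander: white bowl of buttons, 96 mm across, 36 mm tall; origin under its centre.
- tape: Bystander: yellow round tape-measure case, 56 mm across, 18 mm tall; origin under its centre.
- next_slide_die (a point): Bystander: the next die slide, lying on the table: the same slide with a brass die 30 mm across; point at the middle of that die, 22 mm up.
- gold_button: Bystander: gold button, 24 mm across, 6 mm thick; origin under its centre.
- red_button: Bystander: red button, 24 mm across, 6 mm thick; origin under its centre.
There are look-alikes about, which are no part of the job. Of the things that look like the part that bears wedge_mid, the largest one is meant.

How it is judged:
On the way, in this order (a step that is already met when the one before it is completed fails the run):
1. the wedge, let go of by the robot, stands under the tab and holds the catch up clear of the slide (value of joint catch above 0.11 rad and x of wedge_mid in the frame of press between -0.12 and 0 m and y of wedge_mid in the frame of press between 0.03 and 0.14 m and contact force between each of the fingers, the arm and anything else below 0.1 N), for 0.2 s.
2. the slide is drawn out of the slideway, the wedge still holding the catch up (value of joint catch above 0.11 rad and x of wedge_mid in the frame of press between -0.12 and 0 m and y of wedge_mid in the frame of press between 0.03 and 0.14 m and x of slide in the frame of press below -0.095 m), for 0.1 s.
At the end, for the whole second after the job is handed in: The slide lies in the tray, flat on its floor (within 3 mm and 0.05 rad), die up, at rest and released; the wedge is still under the tab (its middle at press x -120 to 0, y 30 to 140 mm) and the catch is up by more than 0.11 rad (x of slide in the frame of tray between -0.1 and 0.1 m and y of slide in the frame of tray between -0.045 and 0.045 m and z of slide in the frame of tray between 0 and 0.008 m and angle between slide's own z axis and vertical below 0.05 rad and linear speed of slide below 0.02 m/s and value of joint catch above 0.11 rad and x of wedge_mid in the frame of press between -0.12 and 0 m and y of wedge_mid in the frame of press between 0.03 and 0.14 m); the robot touches nothing.
It fails at once if the slide is dropped or thrown: it moves faster than 0.7 m/s with no finger on it (linear speed of slide above 0.7 m/s and contact force between the fingers and slide below 0.05 N).
It fails at once if a bystander (reel, scissors, pin tin, bowl, tape, next slide, buttons) is moved by more than 30 mm (distance of any of reel_mid, scissors, pin_tin, button_bowl, tape, next_slide_die, gold_button, red_button from where it was at the start of the episode above 0.03 m).
It also fails if it takes over 64 s, if anything falls off the work surface, if the arm or the gripper's body presses on something with over 40 N, if the wrist force passes 120 N, or if a joint passes its speed limit or range.

## Working session

There is one attempt and no reset: what is moved stays moved. The work goes in short steps, each a Python script; the robot and the scene stay as the last script left them, time stands still between calls to the robot, and variables do not carry over. Pictures are saved under pics/ and viewed, about 8 in all and at most 12, crops included, and the job is handed in when it is done.

```bash
ls; mkdir -p pics; python3 - <<'E'
from plant import ctrl, imaging, job
import cv2,numpy as np
np.set_printoptions(precision=4,suppress=True)
for n in("scene","top"):
    im=imaging.grab_frame(n); cv2.imwrite(f"pics/{n}0.png",im[:,:,::-1])
    print(imaging.camera_info(n))
print(ctrl.read_tcp_rot(),ctrl.read_clock(),ctrl.read_contact_force())
E
```

```text
pics
{'camera_matrix': array([[402.8989,   0.    , 321.5026],
       [  0.    , 402.8989, 201.4731],
       [  0.    ,   0.    ,   1.    ]]), 'R': array([[-0.6842,  0.7293,  0.0047],
       [ 0.4857,  0.4605, -0.743 ],
       [-0.5441, -0.506 , -0.6693]]), 't': array([ 0.4051, -0.1903,  1.4314])}
{'camera_matrix': array([[483.4852,   0.    , 313.4862],
       [  0.    , 483.4852, 197.0291],
       [  0.    ,   0.    ,   1.    ]]), 'R': array([[-0.0155, -0.9999,  0.0005],
       [-0.9726,  0.015 , -0.2318],
       [ 0.2318, -0.0041, -0.9728]]), 't': array([-0.0461,  0.5717,  1.4869])}
[-2.4695  1.9403  0.0022] 0.1 [ 0.1541 -0.212   0.1867]
```

View pics/scene0.png

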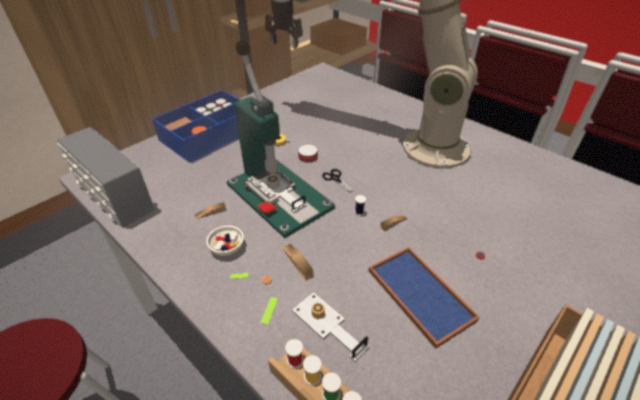

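View pics/top0.png

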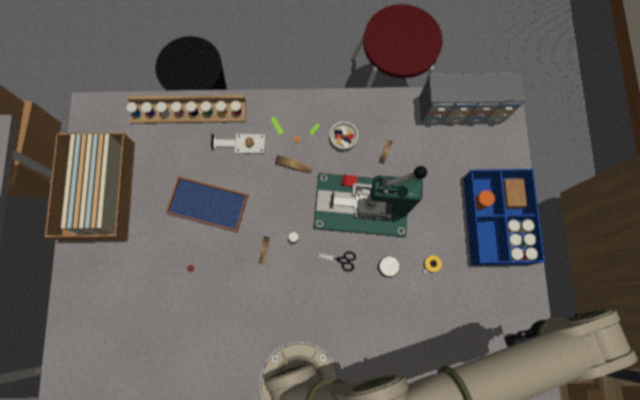

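Two overview pictures: in top, the press is at (361,205) with its front to the left, the largest wedge at (293,163), the tray at (207,204). Zooming in.

```bash
python3 - <<'E'
import cv2,numpy as np
t=cv2.imread("pics/top0.png");s=cv2.imread("pics/scene0.png")
a=cv2.resize(t[135:245,260:420],None,fx=5,fy=5,interpolation=cv2.INTER_CUBIC)
b=cv2.resize(s[165:285,215:345],None,fx=5,fy=5,interpolation=cv2.INTER_CUBIC)
cv2.imwrite("pics/topc.png",a);cv2.imwrite("pics/scenec.png",b)
E
```

```text
(no output)
```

View pics/topc.png

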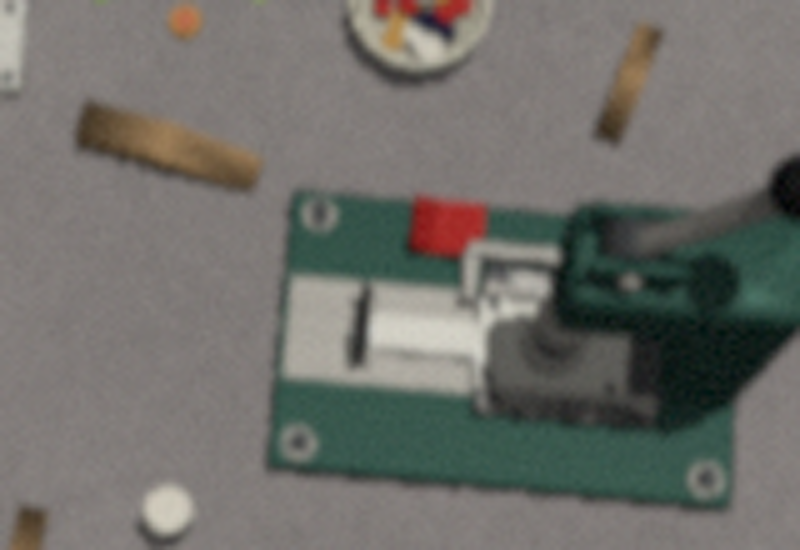

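View pics/scenec.png

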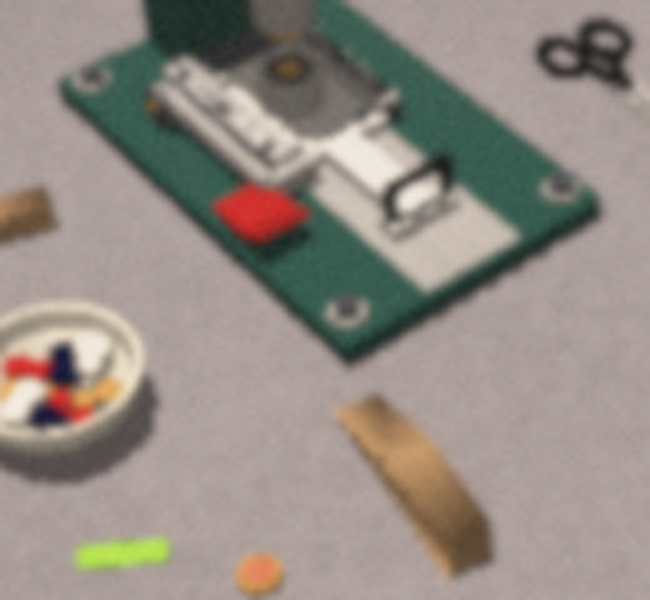

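The zoom shows the wedge's thin end points at the press (top crop (258,172)), with the thick end at (85,125). The red tab is at crop (450,228) and the black handle bar at (358,325). Next I'll measure poses from the fitted edges in both views.

```bash
cat > vis.py <<'E'
import cv2,numpy as np
from plant import ctrl, imaging
from scipy.optimize import least_squares
np.set_printoptions(precision=4,suppress=True)
def ray(cam,px,z):
    c=imaging.camera_info(cam);K,R,t=c["camera_matrix"],c["R"],c["t"]
    px=np.atleast_2d(px).astype(float)
    d=np.c_[px,np.ones(len(px))]@np.linalg.inv(K).T@R
    o=-R.T@t
    return (o+d*((z-o[2])/d[:,2])[:,None])
def proj(cam,X):
    c=imaging.camera_info(cam);p=(np.atleast_2d(X)@c["R"].T+c["t"])@c["camera_matrix"].T
    return p[:,:2]/p[:,2:]
def contour(img,fn):
    "contour pixels (full-res coords) of the mask fn(hsv), in 4x upscaled image"
    u=cv2.resize(img,None,fx=4,fy=4,interpolation=cv2.INTER_CUBIC)
    m=fn(cv2.cvtColor(u,cv2.COLOR_RGB2HSV).astype(int),u.astype(int)).astype(np.uint8)
    cs,_=cv2.findContours(m,cv2.RETR_EXTERNAL,cv2.CHAIN_APPROX_NONE)
    return (np.vstack([c[:,0] for c in cs if len(c)>60])+0.5)/4-0.5
def near(pts,a,b,tol=2.0):
    a,b=np.array(a,float),np.array(b,float);L=np.linalg.norm(b-a);u=(b-a)/L
    s=(pts-a)@u;d=(pts-a)@np.array([-u[1],u[0]])
    return pts[(s>0.05*L)&(s<0.95*L)&(abs(d)<tol)]
def fit(edges,x0):
    "edges: (world pts, axis, value) local coordinate axis=value; pose x,y,yaw"
    def loc(p,X):
        c,s=np.cos(p[2]),np.sin(p[2]);d=X[:,:2]-p[:2];return d@np.array([[c,-s],[s,c]])
    f=lambda p:np.concatenate([(loc(p,X)[:,a]-v)*100/np.sqrt(len(X)) for X,a,v in edges])
    r=least_squares(f,x0,loss='soft_l1',f_scale=.1)
    return r.x,[1000*np.mean(loc(r.x,X)[:,a]-v) for X,a,v in edges]
E
cat > m1.py <<'E'
from vis import *
T=cv2.imread("pics/top0.png")[:,:,::-1].copy();S=cv2.imread("pics/scene0.png")[:,:,::-1].copy()
tc=lambda x,y:(260+x/5,135+y/5); sc=lambda x,y:(215+x/5,165+y/5)
green=lambda h,u:(h[...,0]>65)&(h[...,0]<95)&(h[...,1]>80)
brown=lambda h,u:(h[...,0]>8)&(h[...,0]<25)&(h[...,1]>70)
def E(cam,pts,a,b,z,ax,v):
    f=tc if cam=="top" else sc
    p=near(pts,f(*a),f(*b)); print(cam,ax,v,len(p)); return (ray(cam,p,z),ax,v)
gt,gs=contour(T,green),contour(S,green)
P=fit([E("top",gt,(300,192),(400,198),.018,1,.095),E("top",gt,(490,205),(560,208),.018,1,.095),
 E("top",gt,(293,200),(270,460),.018,0,-.175),E("top",gt,(275,470),(725,507),0,1,-.095),
 E("scene",gs,(75,105),(340,360),0,1,.095),E("scene",gs,(355,360),(595,215),0,0,-.175),
 E("scene",gs,(370,20),(590,190),.018,1,-.095)],[.57,-.19,-1.6])
print("press",P)
bt,bs=contour(T,brown),contour(S,brown)
W=fit([E("top",bt,(90,103),(78,147),.028,0,-.0625),E("top",bt,(85,150),(250,190),0,1,-.013),
 E("top",bt,(92,102),(170,122),.028,1,.013),E("top",bt,(262,158),(252,187),.0015,0,.0625),
 E("scene",bs,(340,412),(455,577),0,1,.013),E("scene",bs,(455,577),(492,550),0,0,-.0625),
 E("scene",bs,(430,440),(490,520),.028,1,-.013),E("scene",bs,(340,410),(375,397),.003,0,.0625)],[.65,0,-1.8])
print("wedge",W)
p=P[0];c,s=np.cos(p[2]),np.sin(p[2]);M=np.array([[c,-s],[s,c]])
for nm,cam,X in [("lip/tab corners top z.036","top",[[-.092,.056,.036],[-.092,.092,.036],[-.045,.092,.036],[-.045,.056,.036]]),("handle ends","top",[[-.12,.02,.056],[-.12,-.02,.056]]),
  ("tab s","scene",[[-.092,.056,.036],[-.092,.092,.036],[-.045,.092,.036],[-.045,.056,.036]]),("handle","scene",[[-.12,.02,.056],[-.12,-.02,.056]])]:
    X=np.array(X);Y=np.c_[X[:,:2]@M.T+p[:2],X[:,2]];q=proj(cam,Y)
    print(nm,((q-([260,135] if cam=="top" else [215,165]))*5).round(0).tolist())
w=W[0];print("wedge in press",M.T@(w[:2]-p[:2]),w[2]-p[2])
E
python3 m1.py
```

```text
top 1 0.095 48
top 1 0.095 20
top 0 -0.175 93
top 1 -0.095 303
scene 1 0.095 222
scene 0 -0.175 159
scene 1 -0.095 154
press (array([ 0.5542, -0.2413, -1.6626]), [np.float64(-4.5858856417288845), np.float64(-6.05388479102164), np.float64(-0.7947138499144737), np.float64(6.67331446803604), np.float64(-7.192364887196962), np.float64(0.7816945482310019), np.float64(9.658474976278882)])
top 0 -0.0625 41
top 1 -0.013 118
top 1 0.013 57
top 0 0.0625 22
scene 1 0.013 121
scene 0 -0.0625 32
scene 1 -0.013 62
scene 0 0.0625 26
wedge (array([ 0.6996,  0.0108, -1.8411]), [np.float64(5.181390687289873), np.float64(2.3864235828098397), np.float64(-1.6791605852716849), np.float64(-1.9474456366310464), np.float64(-1.740646029779094), np.float64(0.48860391114917), np.float64(1.0465790221463993), np.float64(-2.7802144403874722)])
lip/tab corners top z.036 [[418.0, 249.0], [421.0, 197.0], [492.0, 202.0], [489.0, 254.0]]
handle ends [[373.0, 291.0], [369.0, 351.0]]
tab s [[303.0, 203.0], [252.0, 232.0], [204.0, 190.0], [255.0, 162.0]]
handle [[382.0, 174.0], [436.0, 144.0]]
wedge in press [-0.2644  0.1217] -0.1785074923521901
```

```bash
python3 - <<'E'
import cv2
T=cv2.imread("pics/top0.png")[:,:,::-1].astype(int);S=cv2.imread("pics/scene0.png")[:,:,::-1].astype(int)
d=lambda I,r,c0,c1,a,b:print([int(I[r,c,a]-I[r,c,b]) for c in range(c0,c1)])
d(T,220,308,326,1,0)   # press front edge
print([int(T[r,330,1]-T[r,330,0]) for r in range(165,185)],[int(T[r,330,1]-T[r,330,0]) for r in range(222,242)])
d(S,200,226,250,1,0)
d(T,160,270,300,0,2); print([int(T[r,288,0]-T[r,288,2]) for r in range(150,180)]); d(S,263,280,315,0,2)
E
sed -i 's/^green=.*/green=lambda h,u:u[...,1]-u[...,0]>TG/; s/^brown=.*/brown=lambda h,u:u[...,0]-u[...,2]>TB/; s/^T=/import sys;TG,TB=int(sys.argv[1]),int(sys.argv[2])\nT=/' m1.py
python3 m1.py 12 20|grep -v "^top\|^scene"
```

```text
[-4, -5, -4, -6, -6, -2, 11, 26, 22, 14, 8, 8, 8, 13, 20, 29, 32, 31]
[-4, -5, -6, -6, -6, -4, -6, -5, 1, 13, 27, 29, 30, 30, 29, 31, 29, 33, 31, 30] [29, 29, 30, 31, 30, 28, 26, 17, 4, -4, -5, -4, -6, -7, -4, -4, -5, -6, -5, -6]
[-14, -14, -13, -14, -16, -15, -15, -13, -13, -13, -16, -15, -13, -16, -14, -13, -10, -4, -1, 15, 23, 31, 37, 34]
[8, 8, 8, 7, 9, 15, 26, 32, 35, 38, 38, 40, 44, 46, 48, 50, 53, 54, 56, 57, 61, 61, 61, 60, 55, 47, 41, 28, 20, 14]
[8, 7, 7, 8, 6, 9, 11, 21, 37, 54, 56, 56, 58, 59, 55, 50, 35, 19, 9, 8, 7, 7, 6, 8, 8, 7, 6, 8, 7, 7]
[20, 16, 17, 16, 16, 18, 19, 16, 18, 18, 18, 24, 31, 42, 51, 58, 64, 70, 76, 72, 72, 70, 68, 68, 65, 63, 59, 53, 38, 25, 20, 18, 17, 16, 16]
press (array([ 0.5541, -0.2399, -1.6712]), [np.float64(-2.280256868527687), np.float64(-2.326677132661689), np.float64(-1.2121774239222787), np.float64(4.551308586216584), np.float64(-5.521122092903622), np.float64(1.2021163668488322), np.float64(5.567036483715543)])
wedge (array([ 0.6996,  0.0102, -1.8222]), [np.float64(3.895843226775663), np.float64(1.7249547580089142), np.float64(1.286795349183825), np.float64(-0.6091902689305628), np.float64(-0.5331789132993885), np.float64(-2.834746711240685), np.float64(-2.597097595407602), np.float64(0.1963112346871678)])
lip/tab corners top z.036 [[416.0, 248.0], [420.0, 196.0], [491.0, 202.0], [487.0, 254.0]]
handle ends [[371.0, 290.0], [366.0, 350.0]]
tab s [[303.0, 205.0], [252.0, 233.0], [204.0, 190.0], [256.0, 163.0]]
handle [[382.0, 176.0], [437.0, 145.0]]
wedge in press [-0.2634  0.1197] -0.15099641627876292
```

```bash
cat > m2.py <<'E'
from vis import *
T=cv2.imread("pics/top0.png")[:,:,::-1].copy();S=cv2.imread("pics/scene0.png")[:,:,::-1].copy()
def tri(pt,ps):
    o=[];
    for cam,p in (("top",pt),("scene",ps)):
        a=ray(cam,[p],0.)[0];b=ray(cam,[p],.1)[0];o.append((a,(b-a)/np.linalg.norm(b-a)))
    A=sum(np.eye(3)-np.outer(d,d) for _,d in o);return np.linalg.solve(A,sum((np.eye(3)-np.outer(d,d))@a for a,d in o))
def blob(I,fn,box):
    x0,y0,x1,y1=box;u=cv2.resize(I[y0:y1,x0:x1],None,fx=8,fy=8,interpolation=cv2.INTER_CUBIC).astype(int)
    c=max(cv2.findContours(fn(u).astype(np.uint8),cv2.RETR_EXTERNAL,cv2.CHAIN_APPROX_NONE)[0],key=cv2.contourArea)
    f=lambda q:(np.asarray(q)+.5)/8-.5+[x0,y0]
    return f(cv2.boxPoints(cv2.minAreaRect(c))),f(c[:,0])
p=np.array([.5541,-.2399,-1.6712]);c,s=np.cos(p[2]),np.sin(p[2]);M=np.array([[c,-s],[s,c]])
P=lambda X:np.r_[M.T@(X[:2]-p[:2]),X[2]]
red=lambda u:u[...,0]-u[...,1]>60
bt,ct=blob(T,red,(335,165,365,195));bs,cs=blob(S,red,(250,195,285,220))
# corners by extreme along diagonal
e=lambda C,v:C[np.argmax(C@np.array(v))]
print("tab y56 front",P(tri(e(ct,(-1,1)),e(cs,(1,0)))),"y92 front",P(tri(e(ct,(-1,-1)),e(cs,(0,1)))))
dark=lambda u:u.sum(-1)<180
for I,b in((T,(322,185,338,212)),(S,(284,190,312,215))):
    q,C=blob(I,dark,b);print("dark",q.round(1).tolist(),C.mean(0))
blue=lambda h,u:u[...,2]-u[...,0]>15
C=contour(T,lambda h,u:u[...,2]-u[...,0]>10);C=C[(C[:,0]>160)&(C[:,0]<255)&(C[:,1]>170)&(C[:,1]<240)]
r=cv2.minAreaRect(ray("top",C,.010)[:,:2].astype(np.float32)*1000);print("tray felt",r)
E
python3 m2.py; python3 - <<'E'
import cv2
T=cv2.imread("pics/top0.png");print(T[186:212:3,326:338].sum(-1))
E
```

```text
tab y56 front [-0.0957  0.0586  0.0349] y92 front [-0.0934  0.0925  0.0329]
dark [[330.2, 206.2], [331.4, 194.7], [332.9, 194.9], [331.6, 206.4]] [331.5538 200.5324]
dark [[299.9, 197.8], [302.8, 194.0], [307.2, 197.4], [304.3, 201.2]] [303.2654 197.7673]
tray felt ((568.7689819335938, 300.0557861328125), (229.42381286621094, 114.87955474853516), 74.2795639038086)
[[216 219 214 212 210 203 216 209 216 210 214 221]
 [255 254 239 238 218 231 206 218 213 224 225 203]
 [486 494 488 481 473 442 332 287 369 443 457 447]
 [498 497 495 459 383 274 173 233 389 461 496 506]
 [492 493 483 459 376 231 147 306 502 572 594 582]
 [499 489 482 409 314 198 177 384 561 610 616 610]
 [508 502 448 322 229 135 195 357 490 519 516 515]
 [504 498 460 366 267 232 297 408 470 501 505 506]
 [446 448 460 461 467 478 479 483 477 482 492 497]]
```

```bash
cat > h.py <<'E'
from vis import *
from plant import job
from scipy.spatial.transform import Rotation as Ro
PR=np.array([.5544,-.2370,-1.6712]);WD=np.array([.6996,.0102,-1.8222]);TR=np.array([.5688,.3001,-1.845])
def ori(a):
    c,s=np.cos(a),np.sin(a);return Ro.from_matrix(np.array([[c,s,0],[s,-c,0],[0,0,-1.]])).as_rotvec()
def pt(F,x,y,z):
    c,s=np.cos(F[2]),np.sin(F[2]);return [F[0]+c*x-s*y,F[1]+s*x+c*y,z]
def st(m=""):
    print(m,"t",ctrl.read_clock(),"p",np.array(ctrl.read_position()),"F",np.array(ctrl.read_contact_force()),"w",ctrl.read_gripper_width())
def inP(p,F=PR):
    c,s=np.cos(F[2]),np.sin(F[2]);d=np.array(p[:2])-F[:2];return np.r_[c*d[0]+s*d[1],-s*d[0]+c*d[1],p[2]]
E
python3 - <<'E'
from h import *
ctrl.goto([.10,-.43,.28],ori(-1.333)); st()
ctrl.goto([.44,0,.28],ori(0)); st()
g=lambda z:pt(WD,-.047,0,z)
ctrl.goto(g(.12),ori(WD[2]+np.pi/2)); st(); print(ctrl.read_joint_positions())
ctrl.move_linear(g(.022),feed=.08); st()
ctrl.grasp(); st("grasp")
ctrl.move_linear(g(.0215+.035),feed=.08); st()
for n in("scene","top"): cv2.imwrite(f"pics/{n}1.png",imaging.grab_frame(n)[:,:,::-1])
a=cv2.imread("pics/top1.png")[120:220,240:340];b=cv2.imread("pics/scene1.png")[200:300,240:340]
cv2.imwrite("pics/c1.png",cv2.resize(np.hstack([a,b]),None,fx=4,fy=4,interpolation=cv2.INTER_CUBIC))
E
```

```text
t 0.8667 p [ 0.1001 -0.4303  0.2803] F [-0.107  -0.3079  1.2717] w 0.08539331960941433
 t 2.8417 p [ 0.44   -0.0014  0.2799] F [ 0.4877  0.5302 -1.0049] w 0.08524757602364634
 t 4.0583 p [0.7115 0.0551 0.1213] F [-0.4321  0.8565  1.282 ] w 0.08537145247116862
[ 0.4102  0.8589 -0.9802  1.2205  0.6931  1.3969 -0.7557]
 t 5.4333 p [0.7117 0.0559 0.0228] F [ 0.1657 -0.6739  0.1193] w 0.08547428346663292
grasp t 6.0167 p [0.7115 0.0558 0.0223] F [-0.3877  0.785   3.3498] w 0.024900108645826886
 t 6.6 p [0.7114 0.0557 0.0569] F [ 0.6521  0.1518 -0.3302] w 0.02487844188838531
```

View pics/c1.png

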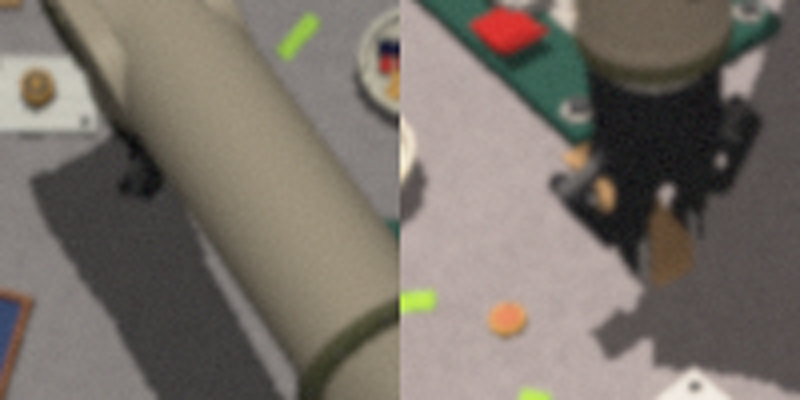

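The wedge is held: in the scene crop its thick end shows between the fingers at (670,250), width 25 mm. Next step is inserting it.

```bash
python3 - <<'E'
from h import *
o=ori(PR[2]+np.pi/2)
ctrl.move_linear(pt(PR,-.225,.076,.065),feed=.15,ori=o); st()
ctrl.move_linear(pt(PR,-.225,.076,.0415),feed=.08); st()
f=ctrl.move_linear(pt(PR,-.17,.076,.0415),feed=.06,contact_N=20); st(f)
f=ctrl.move_linear(pt(PR,-.110,.076,.0415),feed=.04,contact_N=25); st(f); print(inP(ctrl.read_position()))
for n in("scene",): cv2.imwrite(f"pics/{n}2.png",imaging.grab_frame(n)[:,:,::-1])
b=cv2.imread("pics/scene2.png")[150:270,210:350]
cv2.imwrite("pics/c2.png",cv2.resize(b,None,fx=5,fy=5,interpolation=cv2.INTER_CUBIC))
E
```

```text
t 7.4917 p [ 0.6528 -0.0199  0.0651] F [-0.5608 -0.408  -0.2569] w 0.025002150910590642
 t 7.9333 p [ 0.6522 -0.0203  0.0405] F [ 0.7435  0.1047 -0.6215] w 0.024758819713608778
False t 9.0 p [ 0.6468 -0.0756  0.0412] F [ 0.3834  0.521  -3.688 ] w 0.025100255215146104
False t 10.65 p [ 0.6409 -0.1352  0.0414] F [ 0.0622  2.4501 -5.355 ] w 0.024696264741675824
[-0.11    0.0759  0.0414]
```

View pics/c2.png

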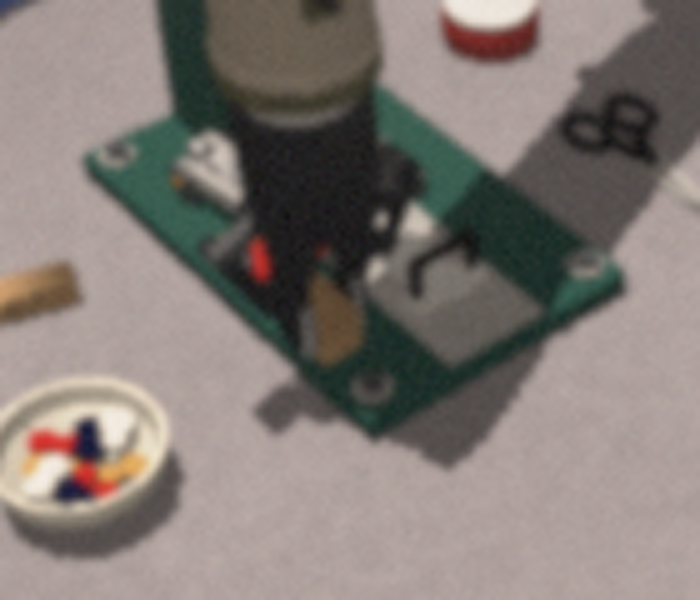

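Wedge thick end at crop (335,320) is under the raised red tab, and the 5 N down-force matches the spring. Fully opened, the inner finger could touch the slide's crosshead, so I'll shift about 8 mm in +y before releasing.

```bash
python3 - <<'E'
from h import *
ctrl.move_linear(pt(PR,-.110,.0843,.0414),feed=.04,contact_N=25); st()
ctrl.open_jaws(); st("open")
ctrl.move_linear(pt(PR,-.110,.0843,.16),feed=.1); st("up")
ctrl.goto(pt(PR,-.30,.10,.25),ori(PR[2]+np.pi/2)); ctrl.hold(.2); st()
for n in("scene","top"): cv2.imwrite(f"pics/{n}3.png",imaging.grab_frame(n)[:,:,::-1])
a=cv2.imread("pics/top3.png")[160:250,300:390];b=cv2.imread("pics/scene3.png")[165:255,225:335]
cv2.imwrite("pics/c3.png",cv2.resize(np.hstack([a,b]),None,fx=4,fy=4,interpolation=cv2.INTER_CUBIC))
E
```

```text
t 11.0583 p [ 0.6497 -0.1366  0.0413] F [ 1.0172  0.4732 -5.5001] w 0.02455549674775925
open t 11.675 p [ 0.6493 -0.136   0.0415] F [-0.1555 -0.7963 -0.554 ] w 0.08541037497745875
up t 13.0083 p [ 0.6489 -0.1361  0.1591] F [ 0.9719 -0.1631  0.2762] w 0.08549476966546447
 t 14.0583 p [0.6841 0.0486 0.2489] F [1.0375 0.1624 0.3954] w 0.08561507685831989
```

View pics/c3.png

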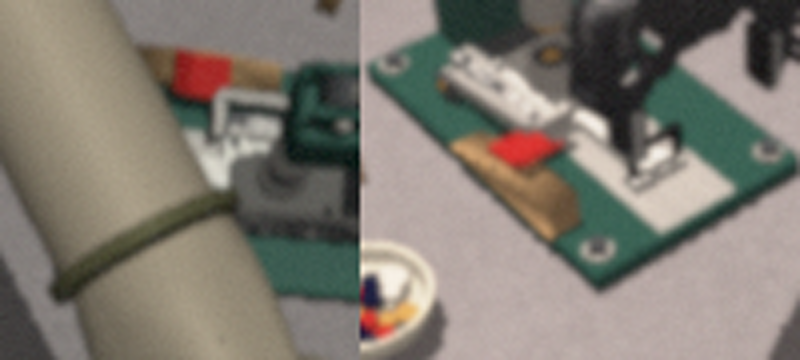

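Crop shows the wedge standing under the lifted red tab at (520,150) of the composite, both ends visible, hand off. Next: grasp the handle and draw the slide.

```bash
python3 - <<'E'
from h import *
q=ctrl.read_joint_positions();print(q)
best=None
for a in(PR[2],PR[2]+np.pi):
    k=ctrl.ik(pt(PR,-.121,0,.12),ori(a)); print(a,k)
    if k is not None:
        d=np.abs(np.array(k)-q).max()
        if best is None or d<best[0]: best=(d,a)
a=best[1]
ctrl.goto(pt(PR,-.121,0,.12),ori(a)); st()
f=ctrl.move_linear(pt(PR,-.121,0,.052),feed=.07,contact_N=12); st(f)
ctrl.grasp(); st("grasp")
f=ctrl.move_linear(pt(PR,-.121-.13,0,.0525),feed=.07,contact_N=30); st(f); print(inP(ctrl.read_position()))
cv2.imwrite("pics/scene4.png",imaging.grab_frame("scene")[:,:,::-1])
b=cv2.imread("pics/scene4.png")[150:270,210:370]
cv2.imwrite("pics/c4.png",cv2.resize(b,None,fx=5,fy=5,interpolation=cv2.INTER_CUBIC))
E
```

```text
[ 0.4512  0.739  -1.074   1.1364  0.6338  1.5916 -0.5749]
-1.6712 [ 0.7783  0.5188 -0.838   1.6446  0.4128  1.1649 -1.8317]
1.470392653589793 [ 1.0449  0.8431 -1.3807  1.6348  0.8419  1.3864  1.0236]
 t 15.3083 p [ 0.5673 -0.1157  0.1207] F [-0.2143  0.9214  0.5613] w 0.08587514253222306
False t 16.4333 p [ 0.5669 -0.1166  0.0525] F [-1.1292 -0.2424 -0.1105] w 0.08547115801906319
grasp t 17.1417 p [ 0.5666 -0.1164  0.0521] F [-1.6298  1.5692  2.0749] w 0.0056973545494391105
False t 19.15 p [0.5796 0.0127 0.0525] F [-0.4702  1.1796 -1.1497] w 0.005925592500007716
[-0.251   0.      0.0525]
```

View pics/c4.png

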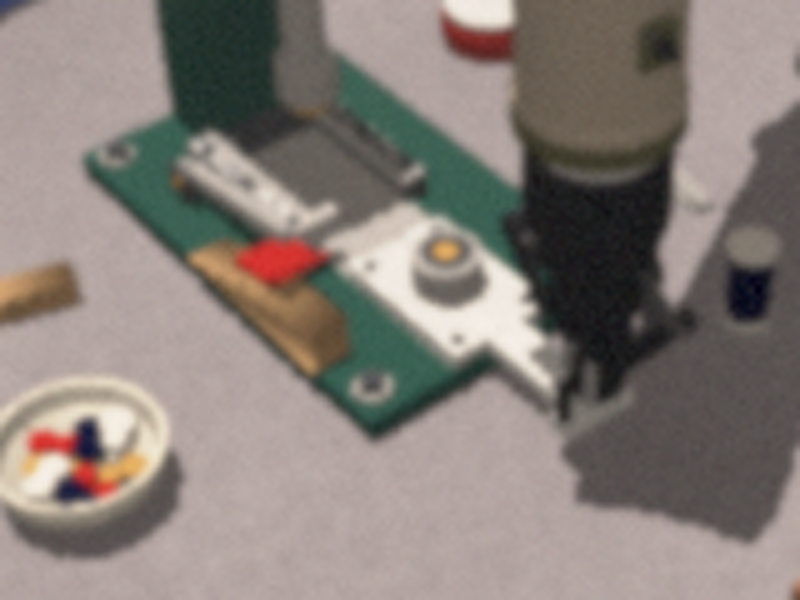

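Slide drawn out (die at crop (448,265), about 125 mm behind the handle), wedge still holding the tab up. Next I regrasp by the die, close to the centre of mass, for a level lift.

```bash
python3 - <<'E'
from h import *
o=ctrl.read_tcp_rot()
ctrl.open_jaws(); st()
ctrl.move_linear(pt(PR,-.251,0,.12),feed=.1)
ctrl.move_linear(pt(PR,-.126,0,.12),feed=.12)
f=ctrl.move_linear(pt(PR,-.126,0,.048),feed=.06,contact_N=10); st(f)
ctrl.grasp(); st("grasp")
f=ctrl.move_linear(pt(PR,-.126,0,.075),feed=.05); st(f)
ctrl.move_linear(pt(PR,-.15,0,.15),feed=.1); ctrl.hold(.2); st("up")
cv2.imwrite("pics/scene5.png",imaging.grab_frame("scene")[:,:,::-1])
b=cv2.imread("pics/scene5.png")[110:260,200:390]
cv2.imwrite("pics/c5.png",cv2.resize(b,None,fx=4,fy=4,interpolation=cv2.INTER_CUBIC))
E
```

```text
t 19.9417 p [0.5795 0.0127 0.0525] F [ 0.2315  0.4239 -0.961 ] w 0.08538823931889762
False t 23.3083 p [ 0.5674 -0.1116  0.0485] F [-0.0994 -0.1697  0.1527] w 0.08569432470472235
grasp t 23.7917 p [ 0.5673 -0.1116  0.0485] F [-0.7079 -0.4503  6.6326] w 0.040573183463921476
False t 24.4833 p [ 0.5669 -0.1117  0.0749] F [-0.5884  0.52   -5.2572] w 0.04056173003310247
up t 25.6167 p [ 0.569  -0.088   0.1493] F [-0.296   0.8477 -4.1857] w 0.040193830862168246
```

View pics/c5.png

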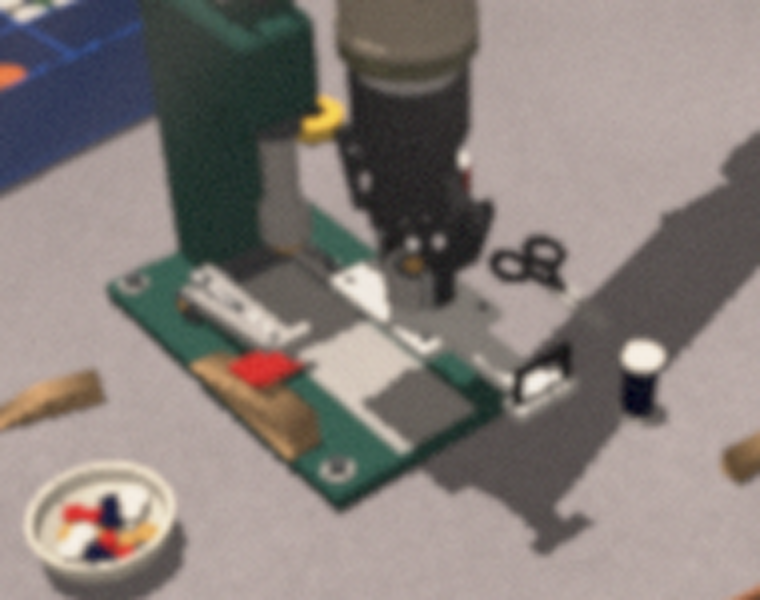

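The slide hangs level from the die (crop (415,270)) with about 4.4 N of load, and the wedge is still under the tab. I'll place it in the tray.

```bash
python3 - <<'E'
from h import *
X=np.array(Ro.from_rotvec(ctrl.read_tcp_rot()).as_matrix())[:,0]
a0=np.arctan2(X[1],X[0]); a=TR[2] if abs(np.angle(np.exp(1j*(a0-TR[2]))))<1 else TR[2]+np.pi
ctrl.move_linear(pt(TR,.041,0,.15),feed=.12,ori=ori(a)); st()
ctrl.move_linear(pt(TR,.041,0,.060),feed=.1); ctrl.hold(.2); st()
f=ctrl.move_linear(pt(TR,.041,0,.033),feed=.02,contact_N=3); st(f)
cv2.imwrite("pics/scene6.png",imaging.grab_frame("scene")[:,:,::-1])
b=cv2.imread("pics/scene6.png")[210:350,340:500]
cv2.imwrite("pics/c6.png",cv2.resize(b,None,fx=4,fy=4,interpolation=cv2.INTER_CUBIC))
E
```

```text
t 28.725 p [0.5579 0.2602 0.15  ] F [-0.6931 -0.2282 -4.0762] w 0.0401428051250503
 t 29.975 p [0.558  0.2608 0.0607] F [ 0.7932 -0.2838 -4.6415] w 0.03995755755478915
True t 31.0833 p [0.5577 0.2606 0.0355] F [-0.5453 -0.6413  5.935 ] w 0.04037509448901726
```

View pics/c6.png

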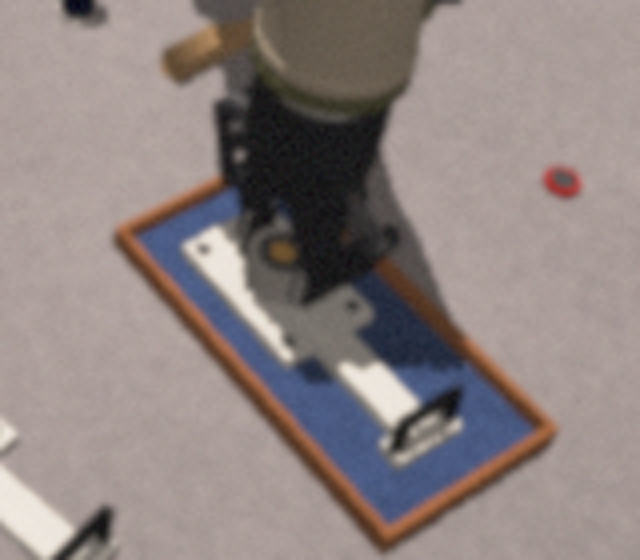

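Slide lies centred in the tray (die at crop (285,250), handle at (425,420)), touched down at the expected height. I'll release, retreat, and check.

```bash
python3 - <<'E'
from h import *
ctrl.open_jaws(); st()
p=np.array(ctrl.read_position())
ctrl.move_linear(p+[0,0,.15],feed=.1); ctrl.hold(.4)
ctrl.goto([.43,.2,.25],ctrl.read_tcp_rot()); ctrl.hold(.3); st()
for n in("scene","top"): cv2.imwrite(f"pics/{n}7.png",imaging.grab_frame(n)[:,:,::-1])
a=cv2.imread("pics/top7.png")[90:280,150:450];b=cv2.imread("pics/scene7.png")[100:350,190:490]
cv2.imwrite("pics/c7.png",cv2.resize(np.vstack([a,b]),None,fx=1.36,fy=1.36))
cv2.imwrite("pics/c7.png",cv2.resize(b,None,fx=2.4,fy=2.4,interpolation=cv2.INTER_CUBIC))
E
```

```text
t 31.65 p [0.5564 0.2596 0.0338] F [0.1046 0.2683 0.6635] w 0.0854488512935947
 t 34.6667 p [0.4303 0.2003 0.2496] F [-0.3756 -0.2641  0.7928] w 0.08583016291591075
```

View pics/c7.png

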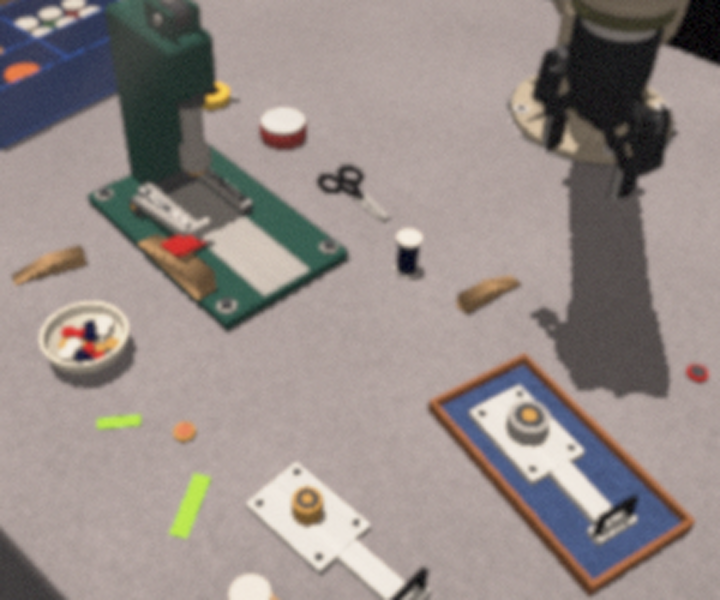

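The slide lies flat and die up in the tray at (530,420), the wedge is under the raised tab at (180,255), and the bystanders look as they did at the start. Handing in.

```bash
python3 -c "
from plant import job
print(job.close_job())"
```

```text
the job is handed in; nothing more can be done
None
```

The job is done and handed in at about 35 s of the 64 s allowed; handing in gave no verdict.

**What I did:**
- I pushed the largest wedge in under the red tab, let go and backed off.
- I drew the slide out about 130 mm by its handle.
- I regripped it by the die, close to its centre of mass, so it lifted level.
- I lowered it into the tray until it touched the floor, then released it.

**Last checks:**
- **Slide:** the final picture shows it inside the tray, die up and looking flat. It touched down at the expected height (TCP z 0.0355 m).
- **Wedge and catch:** the wedge is still under the raised tab. I did not measure the catch angle; I judged it from the pictures and from the 5 N load felt while pushing the wedge in.
- **Bystanders and arm:** the bystanders look undisturbed by eye, and the arm is clear of everything.

**What disagreed:**
- The press edges I fitted from the camera pictures were off by up to 5 mm, and the wedge's by up to 4 mm. I moved the press estimate about 3 mm to fit the red tab as seen in both views.
- I let go of the wedge about 10 mm off the tab's centre line (press y 84 against 74 mm), to keep the opening finger off the slide's crosshead. The wedge still held the catch up.

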